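Fit the casting rings to their crucible formers

TASK

The wax-ups are sprued and ready for investing. Put each of the four steel casting rings over the wax on the rubber crucible former of its own size, and work it down past the grip of the rubber, with a small twist if it sticks, until it sits fully home and level on the seat of the former; leave all four standing free.

Things in the scene. Friction and masses are not known exactly. Their poses are not given: they have to be found in the camera images.
- ring_small: The small casting ring: a plain steel tube, open at both ends, standing upright; outer diameter 30 mm, bore 25 mm, wall 2.5 mm, height 50 mm, under 0.2 kg. Origin: centre of its lower end; z up along its axis. Any yaw is alike. (Behind the work a blind hangs at x of about 0.67: keep the wrist clear of it.)
- ring_medium: The medium casting ring: a plain steel tube, open at both ends, standing upright; outer diameter 41 mm, bore 36 mm, wall 2.5 mm, height 50 mm, under 0.2 kg. Origin: centre of its lower end; z up along its axis. Any yaw is alike.
- ring_large: The large casting ring: a plain steel tube, open at both ends, standing upright; outer diameter 52 mm, bore 47 mm, wall 2.5 mm, height 50 mm, under 0.2 kg. Origin: centre of its lower end; z up along its axis. Any yaw is alike.
- ring_extra_large: The extra large casting ring: a plain steel tube, open at both ends, standing upright; outer diameter 63 mm, bore 58 mm, wall 2.5 mm, height 50 mm, under 0.2 kg. Origin: centre of its lower end; z up along its axis. Any yaw is alike.
- former_small: Small former, for the 30 mm ring: round grey rubber base, 52 mm across, fixed to the bench; flat seat 10 mm up. On it a tapered boss, 20 mm wide, 11 mm high, then a cone with one small green wax crown (top under 55 mm), all to go inside the ring. Soft nubs on it catch the ring 3-8 mm above the seat; a push of 5-20 N (less with a twist) takes it down. Origin: centre of underside; z up.
- former_medium: Medium former, for the 41 mm ring: round grey rubber base, 63 mm across, fixed to the bench; flat seat 10 mm up. On it a tapered boss, 31 mm wide, 11 mm high, then a cone with one larger green wax crown (top under 55 mm), all to go inside the ring. Soft nubs on it catch the ring 3-8 mm above the seat; a push of 5-20 N (less with a twist) takes it down. Origin: centre of underside; z up.
- former_large: Large former, for the 52 mm ring: round grey rubber base, 74 mm across, fixed to the bench; flat seat 10 mm up. On it a tapered boss, 42 mm wide, 11 mm high, then a cone with two green wax crowns side by side (top under 55 mm), all to go inside the ring. Soft nubs on it catch the ring 3-8 mm above the seat; a push of 5-20 N (less with a twist) takes it down. Origin: centre of underside; z up.
- former_extra_large: Extra large former, for the 63 mm ring: round grey rubber base, 85 mm across, fixed to the bench; flat seat 10 mm up. On it a tapered boss, 53 mm wide, 11 mm high, then a cone with a row of three green wax crowns (top under 55 mm), all to go inside the ring. Soft nubs on it catch the ring 3-8 mm above the seat; a push of 5-20 N (less with a twist) takes it down. Origin: centre of underside; z up.
Mind the look-alikes: they are no part of the job. Leave any yellow look-alike of the ring_medium alone.

How it is judged:
By the outcome, as a careful person would: the job done as asked, in the order asked, and still so for the second after the job is handed in, with the robot touching nothing.
It also fails if it takes over 112 s, if anything falls off the work surface, if the arm or the gripper's body presses on something with over 40 N, if the wrist force passes 120 N, or if a joint passes its speed limit or range.

ROBOT

A 7-joint arm with a two-finger parallel gripper is mounted at the origin on the work surface; the furniture and walls round the work are solid. World frame = base frame: x ahead of the robot, y to its left, z up, the work surface at z = 0. Lengths are in m, angles in rad, forces in N, time in s.
With the tool pointing down it reaches from about 0.425 to 0.825 m from the base axis. Payload 3.6 kg.
Tool frame: the origin (TCP) lies midway between the tips of the shut fingers; the grasp point (between the pads) lies 19 mm behind it; z points along the fingers, y is the line along which they close (so a half turn about z gives the same grasp; the last joint's range is limited). The gripper opens to 93 mm and grips with 3 to 60 N. Pads are 15 mm wide; open, the fingers measure 128 mm over their backs; the gripper's body (75 mm by 188 mm) begins 65 mm behind the grasp point.
Start: joints at [-1.23, 0.615, -0.013, 1.423, 0.008, 1.103, -0.04], TCP at [0.234, 0.607, 0.219] pointing down, gripper open.
Joint ranges: [-3.12, 3.12], [-0.3, 2.06], [-1.34, 1.32], [0.26, 2.42], [-1.36, 4.5], [0.01, 1.98], [-2.84, 2.84]. Speed limits (rad/s): [2.79, 2.79, 3.14, 3.14, 3.14, 3.14, 3.14].

INTERFACE

Orientations are given as a unit quaternion [w, x, y, z].
In Python, from cell import status, cams, ctrl gives the robot as it stands.
- The arm moves only by the shell command python3 -m crank 'ROWS' [FORCE]. ROWS is a JSON object of lists of equal length, an entry for each row: "twist": the turn, a rotation vector about the tool's x, y, z as a fraction of full scale, a list of three; "translation": the shift along the tool's x, y, z as a fraction of full scale, a list of three; "fingers": the opening, from -1 (shut) to 1 (fully open). In form: {"twist": [[ax, ay, az], ...], "translation": [[x, y, z], ...], "fingers": [fingers, ...]}. A call has 1 to 10 rows; each row shifts and turns the commanded pose from where the row before left it, along the tool's axes as they then stand; what a row does not reach is not made up. Full scale, the value 1, is 300 mm for a shift and 0.15 rad for a turn. A row lasts 1/8 s, in which the tool goes at most 62.5 mm and 10.7 degrees, less where a joint would pass 70% of its speed; a pose out of reach is approached as far as the arm can. A call with a number of a shift or a turn outside -1 to 1 is refused whole. A call with a gripper value outside its range is refused whole. The fingers move at their own pace and stop on an object; FORCE is the grip in N (left out, the last holds). Time passes only in rows, so rows that do not move let the fingers close. It gives the time, the measured TCP pose, the force, the opening and the grip force at its end, in the units of the state.
- status.sense(): the state, without advancing time (a new reading comes with each control period).
- cams.grab_frame(name): name is "scene" or "top"; returns a dict with "pixels" (420x560x3 uint8, red, green, blue), "fx", "fy", "cx", "cy" (pixels), "k1" (the pictures are not rectified: a ray, as slopes to the right and down, at radius r is drawn at 1 + k1 r^2 times it, then the intrinsics apply), "extrinsics" (4x4, takes a point from camera to world coordinates). Camera axes: x right, y down, z forward; pixel columns grow to the right and rows downward; lengths in m; the calibration is good to about 2 mm. A picture is of the moment at which its call begins. There is no depth.
- ctrl.finish_job(): hands the job in; it is judged then, once.
The state is a dict: "t": time; "joint_pos": joint angles; "qvel": joint speeds; "joint_torque": joint torques, N m; "position": TCP position; "ee_rot": TCP orientation; "force": force on the tool from outside, world axes, zero at the start; "torque": the same for the moment, N m; "grip_width": opening from 0.0 (shut) to 1.0 (fully open); "gripper_force": force on a finger pad.
Only numpy, scipy, OpenCV 4.12 (cv2) and the standard library are available. Lean on these libraries where they do the work, as an engineer would, in place of code of your own. Each camera call takes 0.05 s, during which the arm holds its last target. There are 200 camera calls.

## Working session

There is one attempt and no reset: what is moved stays moved. The work goes in short steps, Python scripts to look and compute and a shell command to move; the robot and the scene stay as the last step left them, time stands still between calls to the robot, and variables do not carry over. Pictures are saved under pics/ and viewed, at most 14 in all, crops included, and the job is handed in when it is done.

```bash
mkdir -p pics; ls; python3 - <<'E'
from cell import status,cams
import cv2,numpy as np
print(status.sense())
for n in("scene","top"):
    f=cams.grab_frame(n); np.save(f"pics/{n}0.npy",f,allow_pickle=True)
    print(n,{k:(np.round(v,4).tolist() if k=="extrinsics" else v) for k,v in f.items() if k!="pixels"})
    cv2.imwrite(f"pics/{n}0.png",cv2.resize(f["pixels"][:,:,::-1],(800,600),interpolation=cv2.INTER_CUBIC))
E
```

```text
pics
{'t': 0.0, 'joint_pos': array([-1.22946049,  0.61587736, -0.01263254,  1.42487622,  0.0081006 ,
        1.10335442, -0.04038798]), 'qvel': array([-0.00045011, -0.00115703, -0.00053985, -0.00147402,  0.00195667,
        0.00058456, -0.00075924]), 'joint_torque': array([-2.48613278e-04, -4.58937550e+01,  2.09057014e-01, -1.65739954e+01,
       -6.10688771e-02,  2.05343828e-02,  2.31955528e-04]), 'position': array([0.23344386, 0.60580819, 0.21751578]), 'ee_rot': array([-2.13200686e-04,  1.82837518e-01,  9.83142372e-01, -1.21409082e-03]), 'force': array([ 0.67799139,  0.0833549 , -0.4547163 ]), 'torque': array([-0.02391392, -0.01217667, -0.02253538]), 'gripper_force': 0.0, 'grip_width': 1.0000906222522548}
scene {'fx': 532.5735190481872, 'fy': 532.5735190481872, 'cx': 277.4551122099966, 'cy': 201.59780236451422, 'k1': 0.018278882822096512, 'extrinsics': [[0.7805, -0.4699, 0.4122, -0.2193], [-0.6251, -0.5866, 0.5149, -0.7941], [-0.0002, -0.6596, -0.7516, 1.2061], [0.0, 0.0, 0.0, 1.0]]}
top {'fx': 495.99843372198814, 'fy': 495.99843372198814, 'cx': 275.8188648890512, 'cy': 215.4411484660077, 'k1': -0.05712045350124088, 'extrinsics': [[-0.0105, -0.9901, 0.1402, 0.2416], [-0.9999, 0.009, -0.0112, 0.0013], [0.0098, -0.1403, -0.9901, 1.1318], [0.0, 0.0, 0.0, 1.0]]}
```

View pics/top0.png

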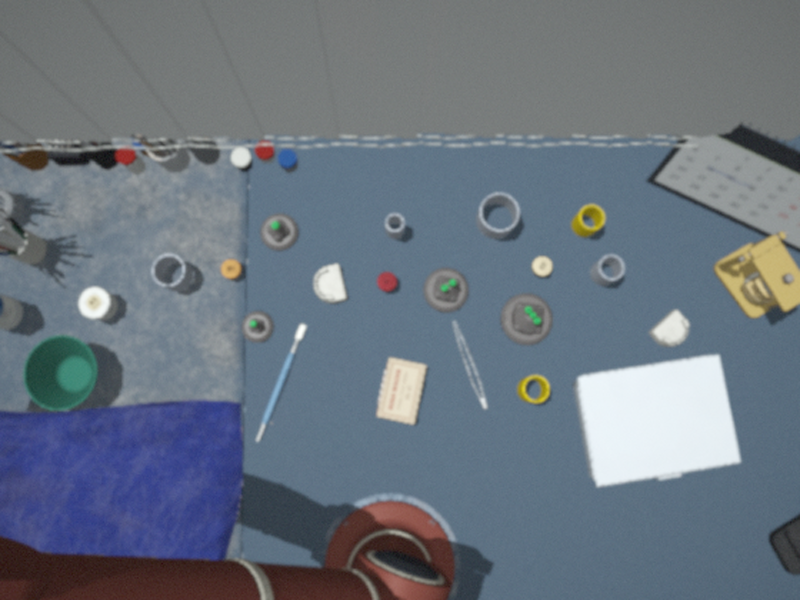

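View pics/scene0.png

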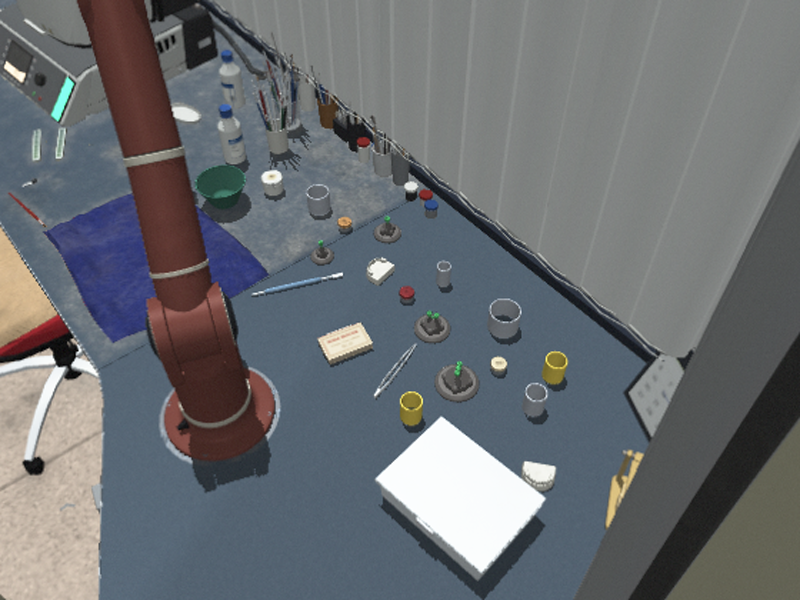

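Steel rings in the top view: small (395,226), extra large (499,216), medium (609,270), large (170,270, on the grey mat). The two yellow ones, (590,220) and (535,389), are the look-alikes, so I'll leave them. Formers: small (257,326), medium (279,232), large (446,290), extra large (526,318). Next I fit circles of the given sizes in both cameras.

```bash
cat > h.py <<'E'
import numpy as np,cv2
from scipy.optimize import minimize
def proj(f,P):
    T=f["extrinsics"];c=(np.asarray(P)-T[:3,3])@T[:3,:3]
    s=c[:,:2]/c[:,2:];s=s*(1+f["k1"]*(s**2).sum(1,keepdims=True))
    return s*[f["fx"],f["fy"]]+[f["cx"],f["cy"]]
def unproj(f,uv,z):
    d=(np.array(uv,float)-[f["cx"],f["cy"]])/[f["fx"],f["fy"]];s=d.copy()
    for _ in range(9): s=d/(1+f["k1"]*(s@s))
    r=f["extrinsics"][:3,:3]@[*s,1];o=f["extrinsics"][:3,3]
    return o+r*(z-o[2])/r[2]
A=np.linspace(0,2*np.pi,120,endpoint=False)
def circ(x,y,z,r): return np.c_[x+r*np.cos(A),y+r*np.sin(A),0*A+z]
def score(f,x,y,cs):
    if "g" not in f:
        g=cv2.GaussianBlur(f["pixels"].astype(np.float32),(0,0),.7)
        f["g"]=g
    t=0
    for z,r,w in cs:
        a=proj(f,circ(x,y,z,r-.0012)).astype(np.float32);b=proj(f,circ(x,y,z,r+.0012)).astype(np.float32)
        m=lambda p:cv2.remap(f["g"],p[None,:,0].copy(),p[None,:,1].copy(),cv2.INTER_LINEAR)[0]
        t+=w*np.abs((m(a)-m(b)).sum(1)/3).clip(0,40).mean()
    return t
def fit(fs,x,y,cs,R=.012):
    S=lambda q:sum(score(f,q[0],q[1],cs) for f in fs)
    for st,n in((.002,int(R/.002)),(.0005,5),(.00015,4)):
        x,y=max(((x+i*st,y+j*st) for i in range(-n,n+1) for j in range(-n,n+1)),key=S)
    return np.array([x,y]),S((x,y))
D=dict(small=30,medium=41,large=52,xl=63)
def ring(n,z=.05): R=D[n]/2000; return [(z,R,1),(z,R-.0025,1)]
def former(n): R=(D[n]+22)/2000; return [(.01,R,1)]
E
cat > m1.py <<'E'
from h import *
F={n:np.load(f"pics/{n}0.npy",allow_pickle=True).item() for n in("scene","top")}
px={'r':dict(small=(395,220),medium=(609,264),large=(170,265),xl=(499,210)),'f':dict(small=(257,326),medium=(279,232),large=(446,290),xl=(526,318))}
tiles=[]
for k in'rf':
  for n in D:
    cs=ring(n) if k=='r' else former(n)
    g=unproj(F["top"],np.array(px[k][n])*.7,.05 if k=='r' else .01)
    o=[fit([F[c] for c in cc],g[0],g[1],cs) for cc in(("top",),("scene",),("top","scene"))]
    print(k,n,[(np.round(p*1000,1).tolist(),round(float(s),1)) for p,s in o],'r',np.hypot(*o[2][0]).round(3))
    p=o[2][0]
    for c in F:
        im=F[c]["pixels"][:,:,::-1]; u=proj(F[c],[[*p,.03]])[0].astype(int);h=30
        t=cv2.resize(im[u[1]-h:u[1]+h,u[0]-h:u[0]+h],None,fx=200/60,fy=200/60,interpolation=cv2.INTER_CUBIC)
        for z,r,_ in cs:
            q=(proj(F[c],circ(*p,z,r))-(u-h)+.5)*200/60
            cv2.polylines(t,[np.int32(q*8)],True,(0,0,255),1,cv2.LINE_AA,3)
        tiles.append(cv2.resize(t,(190,190)) )
cv2.imwrite("pics/fit0.png",np.vstack([np.hstack(tiles[i:i+4]) for i in(0,4)]))
cv2.imwrite("pics/fit1.png",np.vstack([np.hstack(tiles[i:i+4]) for i in(8,12)]))
E
python3 m1.py; python3 -c "
import cv2,numpy as np
cv2.imwrite('pics/fitall.png',cv2.resize(np.hstack([cv2.imread('pics/fit0.png'),cv2.imread('pics/fit1.png')]).reshape(380,1520,3),(1520,380)))
a=np.vstack([cv2.imread('pics/fit0.png'),cv2.imread('pics/fit1.png')]);cv2.imwrite('pics/fitall.png',cv2.resize(a,(600,600)))
from scipy.spatial.transform import Rotation as R
print(R.from_quat([0,.1828,.983,0][1:]+[0]).as_matrix().round(3))"
```

```text
r small [([529.6, -17.1], 36.0), ([526.9, -18.2], 23.9), ([528.4, -16.9], 57.5)] r 0.529
r medium [([453.1, -353.4], 36.1), ([459.0, -351.7], 37.9), ([452.9, -351.7], 69.9)] r 0.573
r large [([456.9, 337.3], 39.1), ([453.7, 336.4], 21.1), ([459.0, 337.0], 57.4)] r 0.569
r xl [([543.2, -180.7], 40.4), ([546.1, -176.7], 33.5), ([543.2, -178.0], 66.1)] r 0.572
f small [([367.1, 211.4], 7.4), ([366.8, 197.6], 5.8), ([360.6, 215.3], 11.9)] r 0.42
f medium [([524.7, 171.7], 6.1), ([521.6, 186.5], 5.5), ([521.3, 187.5], 10.6)] r 0.554
f large [([437.9, -96.8], 4.7), ([423.4, -103.3], 6.0), ([423.4, -93.3], 9.8)] r 0.434
f xl [([389.5, -224.8], 4.1), ([380.7, -210.6], 7.2), ([381.4, -210.0], 10.5)] r 0.435
[[-0.933  0.359  0.   ]
 [ 0.359  0.933  0.   ]
 [ 0.     0.    -1.   ]]
```

View pics/fitall.png

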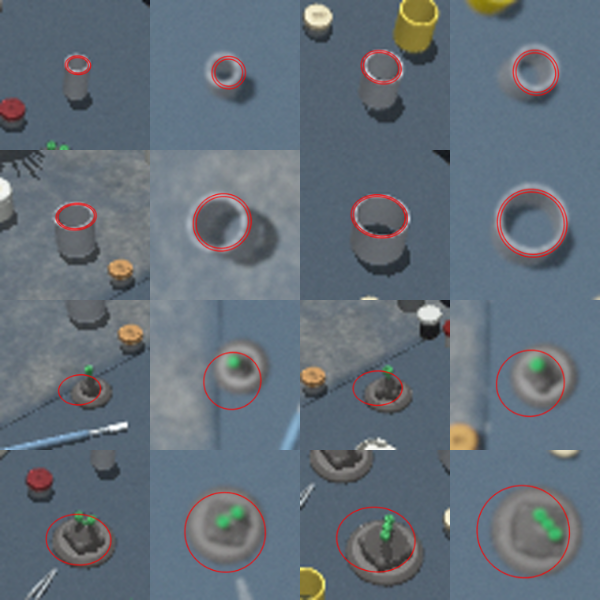

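The ring fits lock on, though the two cameras disagree by up to 6 mm. The former fits do not lock: their drawn edge is smaller than the nominal size. I'll refit with the bright rim line for the rings, and with a free radius in the blue-minus-red channel for the formers.

```bash
cat >> h.py <<'E'
def samp(I,p): p=p.astype(np.float32); return cv2.remap(I,p[None,:,0].copy(),p[None,:,1].copy(),cv2.INTER_CUBIC)[0]
def fitring(fs,n,x,y,z=.05,R=.006):
    r=D[n]/2000-.00125
    def S(q):
        t=0
        for f in fs:
            I=f["pixels"].astype(np.float32).mean(2); m=lambda r:samp(I,proj(f,circ(*q,z,r)))
            t-=(2*m(r)-m(r+.004)-m(r-.004)).mean()
        return t
    q=min(((x+i*.001,y+j*.001) for i in range(-8,9) for j in range(-8,9)),key=S)
    o=minimize(S,q,method="Nelder-Mead",options=dict(initial_simplex=np.array(q)+[[0,0],[.001,0],[0,.001]],xatol=1e-5)); return o.x,-o.fun
def fitformer(fs,n,x,y,z=.008):
    r0=(D[n]+22)/2000
    Is=[cv2.GaussianBlur(f["pixels"].astype(np.float32),(0,0),.6)@np.float32([1,0,-1]) for f in fs]
    def S(q):
        t=0
        for f,I in zip(fs,Is):
            m=lambda r:samp(I,proj(f,circ(q[0],q[1],z,r)))
            t-=np.clip(m(q[2]-.0015)-m(q[2]+.0015),0,25).mean()
        return t
    q=min(((x+i*.0015,y+j*.0015,r0+k*.0015) for i in range(-8,9) for j in range(-8,9) for k in range(-3,2)),key=S)
    s=np.array(q)+.001*np.vstack([np.zeros(3),np.eye(3)])
    o=minimize(S,q,method="Nelder-Mead",options=dict(initial_simplex=s,xatol=1e-5)); return o.x,-o.fun
E
cat > m2.py <<'E'
from h import *
F={n:np.load(f"pics/{n}0.npy",allow_pickle=True).item() for n in("scene","top")}
px={'r':dict(small=(395,220),medium=(609,264),large=(170,265),xl=(499,210)),'f':dict(small=(257,326),medium=(279,232),large=(446,290),xl=(526,318))}
for k in'rf':
  cols=[]
  for n in D:
    g=unproj(F["top"],np.array(px[k][n])*.7,.05 if k=='r' else .01)
    o=[(fitring if k=='r' else fitformer)([F[c] for c in cc],n,g[0],g[1]) for cc in(("top",),("scene",),("top","scene"))]
    print(k,n,[(np.round(p*1000,1).tolist(),round(float(s),1)) for p,s in o])
    col=[]
    for c,(p,_) in(("top",o[2]),("scene",o[2])):
        im=F[c]["pixels"][:,:,::-1]; h=25; u=proj(F[c],[[*p[:2],.02]])[0].astype(int); s=8
        t=cv2.resize(im[u[1]-h:u[1]+h,u[0]-h:u[0]+h],None,fx=s,fy=s,interpolation=cv2.INTER_CUBIC)
        for z,r in ([(.05,D[n]/2000),(.05,D[n]/2000-.0025),(0,D[n]/2000)] if k=='r' else [(.008,p[2])]):
            q=(proj(F[c],circ(*p[:2],z,r))-(u-h)+.5)*s
            cv2.polylines(t,[np.int32(q*8)],True,(0,0,255),1,cv2.LINE_AA,3)
        col.append(cv2.resize(t,(200,200),interpolation=cv2.INTER_AREA))
    cols.append(np.vstack(col))
  cv2.imwrite(f"pics/fit_{k}.png",np.hstack(cols))
cv2.imwrite("pics/fitb.png",cv2.resize(np.vstack([cv2.imread("pics/fit_r.png"),cv2.imread("pics/fit_f.png")]),(600,600),interpolation=cv2.INTER_AREA))
E
python3 m2.py
```

```text
r small [([531.0, -12.4], 82.2), ([529.9, -14.6], 117.0), ([530.2, -14.0], 182.7)]
r medium [([456.8, -351.7], 70.4), ([455.3, -353.6], 157.2), ([455.6, -353.2], 209.8)]
r large [([458.4, 341.2], 80.2), ([456.9, 339.8], 100.7), ([457.4, 340.5], 167.3)]
r xl [([546.8, -178.1], 80.6), ([545.4, -180.2], 146.4), ([545.9, -179.7], 203.4)]
f small [([373.0, 207.7, 25.5], 17.0), ([369.9, 201.9, 26.3], 12.9), ([372.6, 206.5, 25.4], 23.4)]
f medium [([528.2, 175.0, 30.9], 17.3), ([524.8, 169.5, 31.8], 13.8), ([527.7, 173.9, 30.7], 24.8)]
f large [([430.0, -94.4, 36.3], 17.9), ([426.3, -100.2, 37.1], 15.1), ([429.6, -95.3, 36.2], 24.8)]
f xl [([381.5, -223.2, 42.0], 18.0), ([378.0, -228.8, 42.7], 16.6), ([378.9, -227.6, 42.7], 23.8)]
```

View pics/fitb.png

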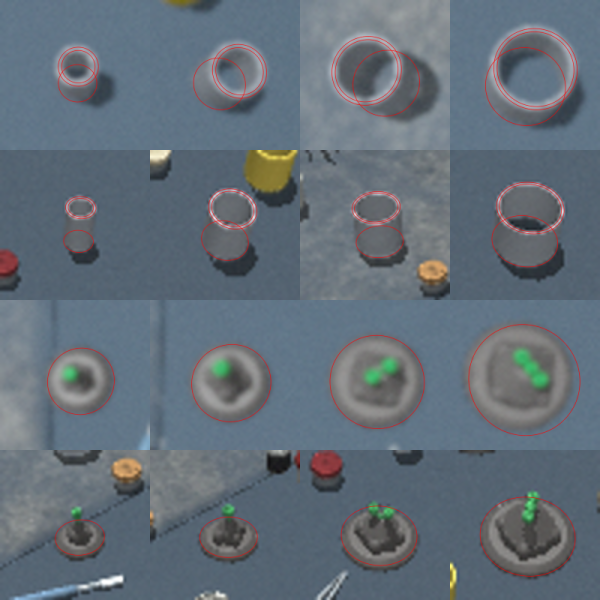

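The circles now lie on the rims in both views: ring rims at z=0.05, and former edges consistent with a lower edge at z≈0.003. The descriptions settle which is which: the four grey steel rings by diameter, the formers by base size and crown count. I'll fix the coordinates and compute the first move.

```bash
cat > tgt.py <<'E'
from h import *; import json
F={n:np.load(f"pics/{n}0.npy",allow_pickle=True).item() for n in("scene","top")}
g={'r':dict(small=(.530,-.014),medium=(.456,-.353),large=(.457,.340),xl=(.546,-.180)),'f':dict(small=(.373,.207),medium=(.527,.174),large=(.430,-.095),xl=(.380,-.226))}
T={}
for k in g:
  for n in D:
    a=[(fitring([F[c]],n,*g[k][n]) if k=='r' else fitformer([F[c]],n,*g[k][n],z=.003)) for c in("top","scene")]
    T[k+n]=((a[0][0]+a[1][0])/2)[:2].tolist(); print(k,n,np.round(T[k+n],4),'diff',np.round((a[0][0]-a[1][0])*1000,1),np.round(a[0][0]*1000,1))
json.dump(T,open("T.json","w"))
E
python3 tgt.py
cat > go.py <<'E'
import sys,json,numpy as np
from cell import status
from scipy.spatial.transform import Rotation as R
s=status.sense();q=s["ee_rot"];M=R.from_quat([*q[1:],q[0]]).as_matrix()
T=json.load(open("T.json")); a=sys.argv[1]
p=np.array(T[a] if a in T else [float(v) for v in a.split(",")]); p=p[:2]
if len(sys.argv)>3: p=p+np.array([float(v) for v in sys.argv[3].split(",")])
z=float(sys.argv[2]); d=np.array([*p,z])-s["position"]; d[2]=z-s["position"][2]
print("t %.2f"%s["t"],"pos",s["position"].round(4),"F",s["force"].round(1),"w %.3f g %.1f"%(s["grip_width"]*93,s["gripper_force"]),"q7 %.2f"%s["joint_pos"][6])
print("tool delta/0.3:",(M.T@d/.3).round(4),"mm",(d*1000).round(1),"x",M[:,0].round(3),"tilt",M[:2,2].round(4))
E
python3 go.py rsmall .15
```

```text
r small [ 0.5305 -0.0135] diff [1.2 2.1] [531.  -12.4]
r medium [ 0.456  -0.3526] diff [1.4 1.8] [ 456.7 -351.8]
r large [0.4576 0.3405] diff [1.4 1.4] [458.3 341.2]
r xl [ 0.5461 -0.1792] diff [1.3 2.1] [ 546.8 -178.1]
f small [0.3729 0.2072] diff [ 1.3  2.8 -0.7] [373.6 208.6  25.6]
f medium [0.5287 0.1746] diff [ 1.3  2.3 -0.8] [529.4 175.8  31.1]
f large [ 0.4298 -0.0961] diff [ 1.6  2.4 -0.6] [430.6 -94.9  36.5]
f xl [ 0.3813 -0.2252] diff [ 1.6  2.3 -0.6] [ 382.1 -224.    42.3]
t 0.10 pos [0.2335 0.6059 0.2176] F [0.8 0.6 1.5] w 92.654 g 0.0 q7 -0.04
tool delta/0.3: [-1.666 -1.57   0.229] mm [ 297.  -619.4  -67.6] x [-0.933  0.36  -0.   ] tilt [-0.0008 -0.0022]
```

```bash
python3 -m crank '{"twist":[[0,0,-0.82],[0,0,-0.82],[0,0,-0.82],[0,0,0],[0,0,0],[0,0,0],[0,0,0],[0,0,0],[0,0,0],[0,0,0]],"translation":[[0,0,0],[0,0,0],[0,0,0],[-0.08,-0.17,0],[-0.08,-0.17,0],[-0.08,-0.17,0],[-0.08,-0.17,0],[-0.08,-0.17,0],[-0.08,-0.17,0],[-0.08,-0.17,0]],"fingers":[1,1,1,1,1,1,1,1,1,1]}' 40
python3 -m crank '{"twist":[[0,0,0],[0,0,0],[0,0,0],[0,0,0],[0,0,0],[0,0,0]],"translation":[[-0.08,-0.17,0.04],[-0.08,-0.17,0.05],[-0.08,-0.17,0.05],[-0.08,-0.17,0.05],[-0.08,-0.17,0],[0,0,0]],"fingers":[1,1,1,1,1,1]}'
python3 go.py rsmall .13
```

```text
t: 1.35
position: [0.4025, 0.2478, 0.2185]
ee_rot: [-0.0, -0.001, 1.0, -0.0]
force: [0.8, -0.1, 0.0]
grip_width: 0.999
gripper_force: 0.0
t: 2.1
position: [0.5235, -0.0114, 0.161]
ee_rot: [0.0, 0.004, 1.0, -0.002]
force: [0.2, 0.0, 0.5]
grip_width: 1.001
gripper_force: 0.0
t 2.10 pos [ 0.5235 -0.0114  0.161 ] F [0.2 0.  0.5] w 93.051 g 0.0 q7 1.52
tool delta/0.3: [-0.0232 -0.0065  0.1034] mm [  6.9  -2.1 -31. ] x [-1.     0.009 -0.   ] tilt [ 0.     -0.0034]
```

```bash
python3 -m crank '{"twist":[[0,0,0],[0,0,0],[0,0,0],[0,0,0],[0,0,0],[0,0,0]],"translation":[[-0.023,-0.006,0.1],[0,0,0.12],[0,0,0.12],[0,0,0.1],[0,0,0],[0,0,0]],"fingers":[0.2,0,-0.1,-0.1,-0.1,-0.1]}' 40
python3 go.py rsmall .013
```

```text
t: 2.85
position: [0.5298, -0.0061, 0.0305]
ee_rot: [0.001, -0.001, 1.0, 0.0]
force: [0.4, -0.7, 0.5]
grip_width: 0.458
gripper_force: 0.1
t 2.85 pos [ 0.5298 -0.0061  0.0305] F [ 0.4 -0.7  0.5] w 42.589 g 0.1 q7 1.51
tool delta/0.3: [-0.0021 -0.0245  0.0583] mm [  0.7  -7.3 -17.5] x [-1.    -0.002 -0.001] tilt [0.0011 0.0004]
```

```bash
python3 -m crank '{"twist":[[0,0,0],[0,0,0],[0,0,0]],"translation":[[-0.002,-0.0245,0],[0,0,0],[0,0,0]],"fingers":[0.2,0.2,0.2]}' 40
python3 go.py rsmall .013
python3 -m crank '{"twist":[[0,0,0],[0,0,0]],"translation":[[0,0,0],[0,0,0]],"fingers":[0.2,0.2]}' 40
python3 go.py rsmall .013
python3 - <<'E'
from h import *;from cell import cams
F={n:cams.grab_frame(n) for n in("scene","top")}
tl=[]
for c in F:
    u=proj(F[c],[[.53,-.0135,.05]])[0].astype(int);h=35
    tl.append(cv2.resize(F[c]["pixels"][u[1]-h:u[1]+h,u[0]-h:u[0]+h,::-1],(400,400),interpolation=cv2.INTER_CUBIC))
cv2.imwrite("pics/g1.png",np.hstack(tl))
E
```

```text
t: 3.22
position: [0.5303, -0.0145, 0.0302]
ee_rot: [0.001, -0.0, 1.0, 0.0]
force: [0.6, 1.7, -0.3]
grip_width: 0.595
gripper_force: 0.0
t 3.23 pos [ 0.5303 -0.0145  0.0302] F [ 0.6  1.7 -0.3] w 55.367 g 0.0 q7 1.53
tool delta/0.3: [-0.0005  0.0032  0.0574] mm [  0.2   1.  -17.2] x [-1.    -0.001 -0.001] tilt [0.001 0.   ]
t: 3.48
position: [0.5299, -0.0141, 0.0297]
ee_rot: [-0.0, -0.001, 1.0, 0.0]
force: [0.1, 0.0, -0.8]
grip_width: 0.603
gripper_force: 0.0
t 3.48 pos [ 0.5299 -0.0141  0.0297] F [ 0.1  0.  -0.8] w 56.049 g 0.0 q7 1.53
tool delta/0.3: [-0.0018  0.0021  0.0556] mm [  0.5   0.6 -16.7] x [-1.    -0.002  0.   ] tilt [-0.  0.]
```

View pics/g1.png

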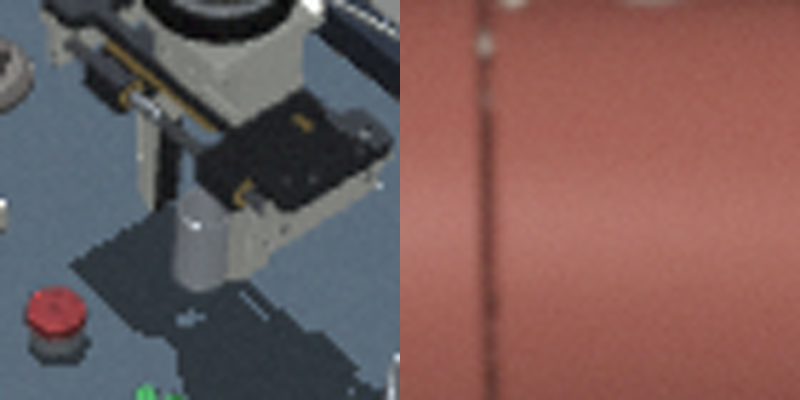

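The scene view shows the ring upright between the two open fingers, around (205,240) in the crop. The top view is blocked by the arm. Next I descend, close and lift.

```bash
python3 -m crank '{"twist":[[0,0,0],[0,0,0],[0,0,0],[0,0,0],[0,0,0],[0,0,0],[0,0,0],[0,0,0]],"translation":[[0,0.002,0.03],[0,0,0.026],[0,0,0],[0,0,0],[0,0,0],[0,0,0],[0,0,0],[0,0,0]],"fingers":[0.2,0.2,0.2,-1,-1,-1,-1,-1]}' 40
python3 go.py rsmall .013
python3 -m crank '{"twist":[[0,0,0],[0,0,0],[0,0,0],[0,0,0],[0,0,0]],"translation":[[0,0,-0.1],[0,0,-0.13],[0,0,-0.1],[0,0,0],[0,0,0]],"fingers":[-1,-1,-1,-1,-1]}'
python3 go.py fsmall .108
```

```text
t: 4.58
position: [0.5301, -0.0137, 0.0131]
ee_rot: [0.0, -0.001, 1.0, -0.0]
force: [0.1, 0.8, 1.1]
grip_width: 0.305
gripper_force: 40.0
t 4.58 pos [ 0.5301 -0.0137  0.0131] F [0.1 0.8 1.1] w 28.319 g 40.0 q7 1.52
tool delta/0.3: [-0.0011  0.0006  0.0002] mm [ 0.3  0.2 -0.1] x [-1.    -0.001 -0.   ] tilt [ 0.0004 -0.    ]
t: 5.2
position: [0.5291, -0.0137, 0.1109]
ee_rot: [-0.001, -0.001, 1.0, -0.0]
force: [0.3, -0.3, -0.9]
grip_width: 0.306
gripper_force: 40.0
t 5.20 pos [ 0.5291 -0.0137  0.1109] F [ 0.3 -0.3 -0.9] w 28.462 g 40.0 q7 1.53
tool delta/0.3: [0.5194 0.7369 0.0107] mm [-156.1  220.9   -2.9] x [-1.    -0.001  0.002] tilt [-0.002  -0.0001]
```

```bash
python3 -m crank '{"twist":[[0,0,0],[0,0,0],[0,0,0],[0,0,0],[0,0,0],[0,0,0],[0,0,0],[0,0,0]],"translation":[[0.1,0.14,0],[0.1,0.14,0],[0.1,0.14,0],[0.1,0.14,0],[0.1,0.14,0],[0.02,0.037,0],[0,0,0],[0,0,0]],"fingers":[-1,-1,-1,-1,-1,-1,-1,-1]}'
cat > look.py <<'E'
import sys; from h import *; from cell import cams,status
n,k,out=sys.argv[1:4]; import json; T=json.load(open("T.json")); fx,fy=T["f"+n]
f=cams.grab_frame("scene"); p=status.sense()["position"]; zt=p[2]+.037
q,s=fitring([f],n,p[0],p[1],z=zt); print("tcp",p.round(4),"scene rim fit",q.round(4),s.round(0),"-tcp mm",((q-p[:2])*1000).round(1))
u=proj(f,[[p[0],p[1],p[2]+.01]])[0].astype(int);h=40
t=cv2.resize(f["pixels"][u[1]-h:u[1]+h,u[0]-h:u[0]+h,::-1],(560,560),interpolation=cv2.INTER_CUBIC)
cv2.imwrite(f"pics/{out}.png",t)
E
python3 look.py small f p1;python3 go.py fsmall .1
```

```text
t: 6.2
position: [0.3745, 0.2056, 0.1114]
ee_rot: [-0.0, 0.001, 1.0, -0.001]
force: [-0.1, 0.6, -0.1]
grip_width: 0.307
gripper_force: 40.0
tcp [0.3746 0.2055 0.1115] scene rim fit [0.3699 0.2119] 10.0 -tcp mm [-4.7  6.4]
t 6.25 pos [0.3746 0.2055 0.1115] F [-0.   0.4  0.8] w 28.571 g 40.0 q7 1.02
tool delta/0.3: [0.0056 0.0056 0.0384] mm [ -1.7   1.7 -11.5] x [-1.     0.002  0.   ] tilt [-0.0001 -0.0012]
```

View pics/p1.png

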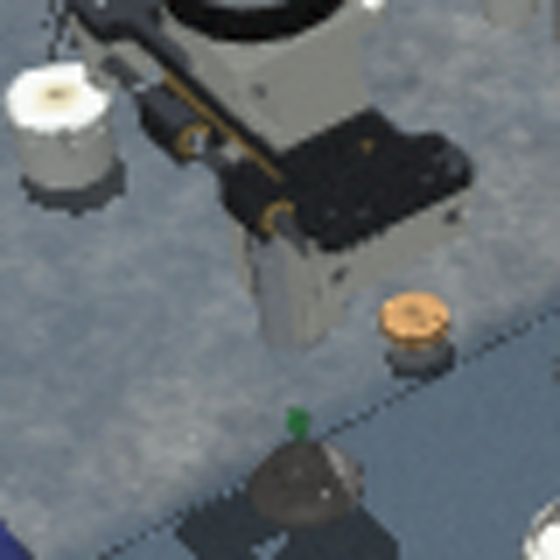

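```bash
python3 -m crank '{"twist":[[0,0,0],[0,0,0],[0,0,0],[0,0,0],[0,0,0],[0,0,0],[0,0,0]],"translation":[[0.0055,0.0055,0],[0,0,0.06],[0,0,0.06],[0,0,0.06],[0,0,0.04],[0,0,0.03],[0,0,0]],"fingers":[-1,-1,-1,-1,-1,-1,-1]}' 60
python3 go.py fsmall .023
```

```text
t: 7.12
position: [0.3719, 0.2086, 0.0365]
ee_rot: [-0.0, -0.0, 1.0, -0.0]
force: [-0.5, -0.1, -0.5]
grip_width: 0.304
gripper_force: 60.0
t 7.12 pos [0.3719 0.2086 0.0365] F [-0.5 -0.1 -0.5] w 28.278 g 60.0 q7 1.01
tool delta/0.3: [-0.0035 -0.0048  0.0449] mm [  1.   -1.4 -13.5] x [-1.    -0.001  0.001] tilt [-0.0008 -0.0006]
```

```bash
python3 -m crank '{"twist":[[0,0,0],[0,0,0],[0,0,0.5],[0,0,-0.5],[0,0,0]],"translation":[[-0.002,-0.002,0.01],[0,0,0.01],[0,0,0.008],[0,0,0.008],[0,0,0]],"fingers":[-1,-1,-1,-1,-1]}' 60
python3 go.py fsmall .023
```

```text
t: 7.75
position: [0.3728, 0.2083, 0.0261]
ee_rot: [0.0, -0.0, 1.0, 0.0]
force: [1.3, -0.9, -2.1]
grip_width: 0.304
gripper_force: 60.0
t 7.75 pos [0.3728 0.2083 0.0261] F [ 1.3 -0.9 -2.1] w 28.318 g 60.0 q7 1.01
tool delta/0.3: [-0.0006 -0.0036  0.0102] mm [ 0.2 -1.1 -3.1] x [-1.    -0.001 -0.   ] tilt [0.0002 0.0001]
```

```bash
python3 -m crank '{"twist":[[0,0,0.6],[0,0,-0.6],[0,0,0]],"translation":[[0,0,0.006],[0,0,0.006],[0,0,0]],"fingers":[-1,-1,-1]}' 60
python3 -m crank '{"twist":[[0,0,0.6],[0,0,-0.6],[0,0,0]],"translation":[[0,0,0.006],[0,0,0.006],[0,0,0]],"fingers":[-1,-1,-1]}' 60
python3 go.py fsmall .023
```

```text
t: 8.12
position: [0.3729, 0.2083, 0.023]
ee_rot: [0.0, -0.0, 1.0, 0.0]
force: [-0.5, 0.0, 4.3]
grip_width: 0.309
gripper_force: 60.0
t: 8.5
position: [0.3736, 0.2086, 0.0227]
ee_rot: [0.002, 0.001, 1.0, 0.001]
force: [-4.4, -2.9, 42.0]
grip_width: 0.307
gripper_force: 60.0
t 8.50 pos [0.3736 0.2086 0.0227] F [-4.4 -2.9 42. ] w 28.597 g 60.0 q7 1.01
tool delta/0.3: [ 0.0021 -0.0048 -0.0009] mm [-0.6 -1.4  0.3] x [-1.     0.001 -0.004] tilt [0.0035 0.0022]
```

```bash
python3 -m crank '{"twist":[[0,0,0],[0,0,0],[0,0,0],[0,0,0]],"translation":[[0,0,-0.01],[0,0,0],[0,0,0],[0,0,0]],"fingers":[-1,-1,0.2,0.2]}' 60
python3 go.py fsmall .023
python3 -m crank '{"twist":[[0,0,0],[0,0,0],[0,0,0],[0,0,0],[0,0,0],[0,0,0]],"translation":[[0,0,0],[0,0,-0.05],[0,0,-0.1],[0,0,-0.13],[0,0,-0.05],[0,0,0]],"fingers":[0.3,0.3,0.3,0.3,0.3,0.3]}' 40
python3 go.py fmedium .12
python3 go.py rmedium .12;python3 go.py rlarge .12
```

```text
t: 9.0
position: [0.3726, 0.2084, 0.0215]
ee_rot: [-0.0, -0.0, 1.0, -0.0]
force: [0.2, -0.2, 0.1]
grip_width: 0.475
gripper_force: 0.0
t 9.00 pos [0.3726 0.2084 0.0215] F [ 0.2 -0.2  0.1] w 44.205 g 0.0 q7 1.01
tool delta/0.3: [-0.0011 -0.0039 -0.0049] mm [ 0.3 -1.2  1.5] x [-1.    -0.001  0.   ] tilt [-0.0003 -0.0001]
t: 9.75
position: [0.3731, 0.2086, 0.1215]
ee_rot: [0.001, -0.001, 1.0, 0.001]
force: [0.3, 0.4, 0.3]
grip_width: 0.649
gripper_force: 0.0
t 9.75 pos [0.3731 0.2086 0.1215] F [0.3 0.4 0.3] w 60.367 g 0.0 q7 1.01
tool delta/0.3: [-0.5185 -0.114   0.006 ] mm [155.6 -34.   -1.5] x [-1.    -0.001 -0.002] tilt [0.002  0.0013]
t 9.75 pos [0.3731 0.2086 0.1215] F [0.3 0.4 0.3] w 60.367 g 0.0 q7 1.01
tool delta/0.3: [-0.2742 -1.8713  0.0033] mm [  82.9 -561.3   -1.5] x [-1.    -0.001 -0.002] tilt [0.002  0.0013]
t 9.75 pos [0.3731 0.2086 0.1215] F [0.3 0.4 0.3] w 60.367 g 0.0 q7 1.01
tool delta/0.3: [-0.2821  0.4392  0.0062] mm [ 84.5 131.9  -1.5] x [-1.    -0.001 -0.002] tilt [0.002  0.0013]
```

```bash
python3 -m crank '{"twist":[[0,0,0],[0,0,0],[0,0,0],[0,0,0],[0,0,0]],"translation":[[-0.094,0.147,0],[-0.094,0.147,0],[-0.094,0.145,0],[0,0,0],[0,0,0]],"fingers":[0.7,0.7,0.7,0.7,0.7]}' 40
python3 look.py large r p2; python3 go.py rlarge .013
```

```text
t: 10.38
position: [0.4559, 0.3386, 0.1191]
ee_rot: [-0.002, -0.001, 1.0, -0.002]
force: [-0.0, 0.1, -0.1]
grip_width: 0.853
gripper_force: 0.0
tcp [0.456  0.3382 0.1196] scene rim fit [0.448  0.3441] 19.0 -tcp mm [-8.   5.9]
t 10.43 pos [0.456  0.3382 0.1196] F [ 0.4 -0.1  0.3] w 78.908 g 0.0 q7 0.90
tool delta/0.3: [-0.0065  0.0089  0.3551] mm [   1.7    2.3 -106.6] x [-1.    -0.     0.003] tilt [-0.0027 -0.003 ]
```

View pics/p2.png

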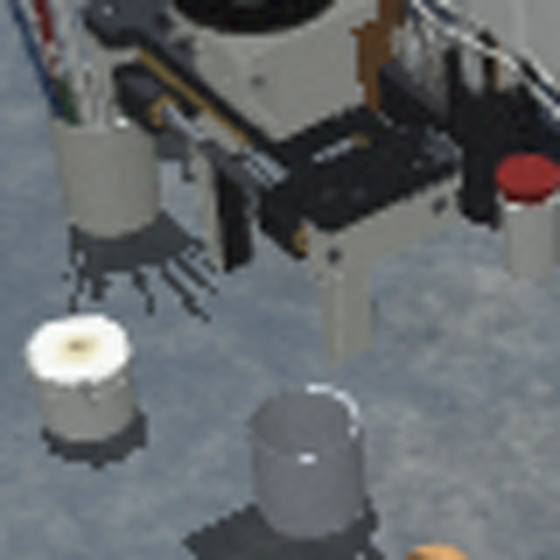

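The gripper is above the large ring, which stands at (307,465) in the crop, and the brush pot is well outside the fingers. Going down.

```bash
python3 -m crank '{"twist":[[0,0,0],[0,0,0],[0,0,0],[0,0,0],[0,0,0]],"translation":[[-0.0065,0.0085,0.05],[0,0,0.1],[0,0,0.06],[0,0,0],[0,0,0]],"fingers":[0.7,0.7,0.7,0.7,0.7]}' 40
python3 go.py rlarge .013
```

```text
t: 11.05
position: [0.4592, 0.3424, 0.0581]
ee_rot: [0.0, -0.0, 1.0, 0.0]
force: [0.0, -0.7, 0.3]
grip_width: 0.854
gripper_force: 0.0
t 11.05 pos [0.4592 0.3424 0.0581] F [ 0.  -0.7  0.3] w 79.438 g 0.0 q7 0.90
tool delta/0.3: [ 0.0054 -0.0065  0.1504] mm [ -1.6  -1.9 -45.1] x [-1.    -0.001 -0.   ] tilt [0.0004 0.0002]
```

```bash
python3 -m crank '{"twist":[[0,0,0],[0,0,0],[0,0,0],[0,0,0]],"translation":[[0.004,-0.005,0.06],[0,0,0.06],[0,0,0.03],[0,0,0]],"fingers":[0.7,0.7,0.7,0.7]}' 40
python3 go.py rlarge .013
python3 -m crank '{"twist":[[0,0,0],[0,0,0],[0,0,0],[0,0,0],[0,0,0]],"translation":[[0,0,0],[0,0,0],[0,0,0],[0,0,0],[0,0,0]],"fingers":[-1,-1,-1,-1,-1]}' 40
python3 go.py rlarge .013
```

```text
t: 11.55
position: [0.4575, 0.3409, 0.0122]
ee_rot: [-0.0, -0.001, 1.0, -0.0]
force: [-0.0, -0.2, 0.1]
grip_width: 0.849
gripper_force: 0.0
t 11.55 pos [0.4575 0.3409 0.0122] F [-0.  -0.2  0.1] w 78.948 g 0.0 q7 0.90
tool delta/0.3: [-0.0004 -0.0014 -0.0026] mm [ 0.1 -0.4  0.8] x [-1.    -0.001  0.001] tilt [-0.001  -0.0008]
t: 12.18
position: [0.458, 0.3413, 0.0132]
ee_rot: [0.0, -0.001, 1.0, 0.0]
force: [-0.1, -0.4, 1.3]
grip_width: 0.545
gripper_force: 40.0
t 12.18 pos [0.458  0.3413 0.0132] F [-0.1 -0.4  1.3] w 50.704 g 40.0 q7 0.90
tool delta/0.3: [ 0.0012 -0.0025  0.0006] mm [-0.4 -0.8 -0.2] x [-1.    -0.001 -0.   ] tilt [0.0004 0.0003]
```

```bash
python3 -m crank '{"twist":[[0,0,0],[0,0,0],[0,0,0],[0,0,0],[0,0,0],[0,0,0],[0,0,0],[0,0,0]],"translation":[[0,0,-0.1],[0,0,-0.13],[0,0,-0.1],[0.01,-0.16,0],[0.01,-0.16,0],[0.01,-0.16,0],[0.01,-0.16,0],[0.01,-0.16,0]],"fingers":[-1,-1,-1,-1,-1,-1,-1,-1]}'
python3 -m crank '{"twist":[[0,0,0],[0,0,0],[0,0,0],[0,0,0],[0,0,0],[0,0,0]],"translation":[[0.01,-0.16,0],[0.01,-0.16,0],[0.01,-0.16,0],[0.01,-0.16,0],[0,0,0],[0,0,0]],"fingers":[-1,-1,-1,-1,-1,-1]}'
python3 go.py flarge .08
```

```text
t: 13.18
position: [0.4427, 0.0995, 0.1117]
ee_rot: [-0.0, -0.001, 1.0, -0.0]
force: [0.3, 0.0, -0.8]
grip_width: 0.55
gripper_force: 39.8
t: 13.92
position: [0.4311, -0.0904, 0.1117]
ee_rot: [-0.0, -0.001, 1.0, 0.0]
force: [-0.3, -0.3, -0.9]
grip_width: 0.545
gripper_force: 39.8
t 13.93 pos [ 0.4311 -0.0904  0.1117] F [-0.3 -0.3 -0.9] w 50.692 g 39.8 q7 1.69
tool delta/0.3: [ 0.0041 -0.019   0.1056] mm [ -1.2  -5.7 -31.7] x [-1.    -0.001  0.001] tilt [-0.0006  0.0007]
```

```bash
python3 -m crank '{"twist":[[0,0,0],[0,0,0],[0,0,0],[0,0,0]],"translation":[[0.004,-0.018,0.05],[0,0,0.05],[0,0,0],[0,0,0]],"fingers":[-1,-1,-1,-1]}' 60
python3 go.py flarge .08
python3 look.py large f p3
```

```text
t: 14.42
position: [0.4306, -0.0952, 0.0822]
ee_rot: [0.0, -0.002, 1.0, 0.0]
force: [0.9, 0.1, -1.8]
grip_width: 0.546
gripper_force: 59.7
t 14.43 pos [ 0.4306 -0.0952  0.0822] F [ 0.9  0.1 -1.8] w 50.794 g 59.7 q7 1.70
tool delta/0.3: [ 0.0026 -0.0029  0.0073] mm [-0.8 -0.9 -2.2] x [-1.    -0.003 -0.001] tilt [0.0005 0.0003]
tcp [ 0.4307 -0.0955  0.0823] scene rim fit [ 0.4291 -0.0876] 15.0 -tcp mm [-1.5  7.9]
```

View pics/p3.png

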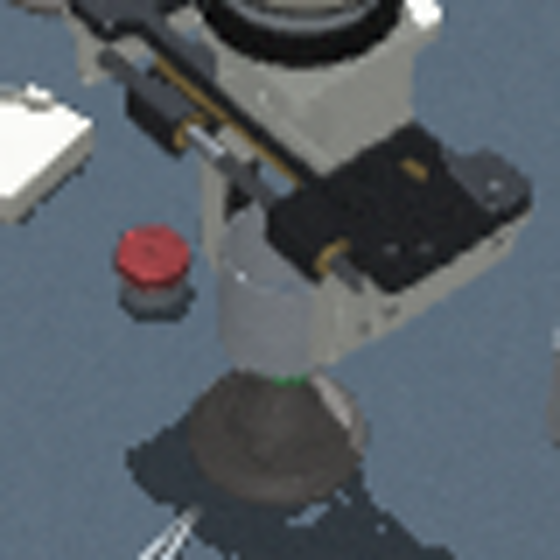

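The ring hangs centred over the large former (ring at (270,300), crowns just below its rim). Going down in steps.

```bash
python3 -m crank '{"twist":[[0,0,0],[0,0,0],[0,0,0],[0,0,0],[0,0,0]],"translation":[[0.0025,-0.0025,0.03],[0,0,0.05],[0,0,0.05],[0,0,0.03],[0,0,0]],"fingers":[-1,-1,-1,-1,-1]}' 60
python3 go.py flarge .023
python3 -m crank '{"twist":[[0,0,0],[0,0,0],[0,0,0.6],[0,0,-0.6],[0,0,0]],"translation":[[0,0,0.01],[0,0,0.01],[0,0,0.008],[0,0,0.008],[0,0,0]],"fingers":[-1,-1,-1,-1,-1]}' 60
python3 go.py flarge .023
```

```text
t: 15.1
position: [0.4292, -0.097, 0.0334]
ee_rot: [-0.0, -0.001, 1.0, 0.0]
force: [-0.3, 0.2, -1.1]
grip_width: 0.545
gripper_force: 59.7
t 15.10 pos [ 0.4292 -0.097   0.0334] F [-0.3  0.2 -1.1] w 50.685 g 59.7 q7 1.69
tool delta/0.3: [-0.0021  0.0029  0.0346] mm [  0.6   0.9 -10.4] x [-1.    -0.001  0.001] tilt [-0.001   0.0002]
t: 15.72
position: [0.4301, -0.0963, 0.0232]
ee_rot: [0.001, -0.001, 1.0, 0.0]
force: [1.2, 3.1, -2.0]
grip_width: 0.542
gripper_force: 59.7
t 15.72 pos [ 0.4301 -0.0963  0.0232] F [ 1.2  3.1 -2. ] w 50.368 g 59.7 q7 1.69
tool delta/0.3: [0.0009 0.0007 0.0005] mm [-0.3  0.2 -0.2] x [-1.    -0.002 -0.001] tilt [0.0014 0.0008]
```

```bash
python3 -m crank '{"twist":[[0,0,0.6],[0,0,-0.6],[0,0,0]],"translation":[[0,0,0.005],[0,0,0.004],[0,0,0]],"fingers":[-1,-1,-1]}' 60
python3 go.py flarge .023
```

```text
t: 16.1
position: [0.4309, -0.0966, 0.023]
ee_rot: [0.002, -0.0, 1.0, -0.0]
force: [-1.4, 2.5, 24.7]
grip_width: 0.544
gripper_force: 59.8
t 16.10 pos [ 0.4309 -0.0966  0.023 ] F [-1.4  2.5 24.7] w 50.553 g 59.8 q7 1.69
tool delta/0.3: [ 0.0036  0.0018 -0.    ] mm [-1.1  0.5  0. ] x [-1.    -0.    -0.004] tilt [ 0.0042 -0.    ]
```

```bash
python3 -m crank '{"twist":[[0,0,0.5],[0,0,-0.5],[0,0,0]],"translation":[[0,0,0.003],[0,0,0],[0,0,0]],"fingers":[-1,-1,-1]}' 60
python3 -m crank '{"twist":[[0,0,0],[0,0,0],[0,0,0],[0,0,0]],"translation":[[0,0,-0.01],[0,0,0],[0,0,0],[0,0,0]],"fingers":[-1,-1,0.6,0.6]}' 60
python3 go.py flarge .023
python3 -m crank '{"twist":[[0,0,0],[0,0,0],[0,0,0],[0,0,0],[0,0,0],[0,0,0]],"translation":[[0,0,0],[0,0,-0.05],[0,0,-0.1],[0,0,-0.13],[0,0,-0.05],[0,0,0]],"fingers":[0.7,0.7,0.7,0.7,0.7,0.7]}' 40
python3 go.py rmedium .12;python3 go.py rxl .12
```

```text
t: 16.48
position: [0.4312, -0.0967, 0.0229]
ee_rot: [0.003, 0.0, 1.0, -0.0]
force: [-3.5, 3.5, 32.7]
grip_width: 0.541
gripper_force: 59.8
t: 16.98
position: [0.4287, -0.0978, 0.022]
ee_rot: [-0.001, -0.0, 1.0, -0.0]
force: [-0.7, 0.1, -0.4]
grip_width: 0.707
gripper_force: 0.0
t 16.98 pos [ 0.4287 -0.0978  0.022 ] F [-0.7  0.1 -0.4] w 65.757 g 0.0 q7 1.69
tool delta/0.3: [-0.0038  0.0055 -0.0033] mm [1.1 1.7 1. ] x [-1.    -0.     0.002] tilt [-0.0016 -0.0006]
t: 17.73
position: [0.4299, -0.0974, 0.1222]
ee_rot: [0.001, -0.0, 1.0, -0.0]
force: [1.1, 0.5, -0.0]
grip_width: 0.853
gripper_force: 0.0
t 17.73 pos [ 0.4299 -0.0974  0.1222] F [ 1.1  0.5 -0. ] w 79.306 g 0.0 q7 1.70
tool delta/0.3: [-0.0866 -0.8508  0.008 ] mm [  26.2 -255.2   -2.2] x [-1.    -0.001 -0.002] tilt [ 0.0021 -0.0007]
t 17.73 pos [ 0.4299 -0.0974  0.1222] F [ 1.1  0.5 -0. ] w 79.306 g 0.0 q7 1.70
tool delta/0.3: [-0.3873 -0.2727  0.0082] mm [116.3 -81.7  -2.2] x [-1.    -0.001 -0.002] tilt [ 0.0021 -0.0007]
```

XL ring next.

```bash
python3 -m crank '{"twist":[[0,0,0],[0,0,0],[0,0,0],[0,0,0],[0,0,0]],"translation":[[-0.13,-0.09,0],[-0.13,-0.09,0],[-0.127,-0.093,0],[0,0,0],[0,0,0]],"fingers":[1,1,1,1,1]}' 40
python3 go.py rxl .065
```

```text
t: 18.35
position: [0.544, -0.1781, 0.1198]
ee_rot: [-0.002, -0.001, 1.0, 0.001]
force: [0.3, 0.1, -0.2]
grip_width: 1.0
gripper_force: 0.0
t 18.35 pos [ 0.544  -0.1781  0.1198] F [ 0.3  0.1 -0.2] w 92.981 g 0.0 q7 1.81
tool delta/0.3: [-0.0078 -0.0039  0.1826] mm [  2.1  -1.1 -54.8] x [-1.    -0.001  0.004] tilt [-0.004   0.0014]
```

```bash
python3 -m crank '{"twist":[[0,0,0],[0,0,0],[0,0,0],[0,0,0]],"translation":[[-0.005,-0.002,0.09],[0,0,0.09],[0,0,0],[0,0,0]],"fingers":[1,1,1,1]}' 40
python3 go.py rxl .013
```

```text
t: 18.85
position: [0.547, -0.1789, 0.0681]
ee_rot: [0.0, -0.001, 1.0, 0.0]
force: [-0.8, -0.3, 0.3]
grip_width: 1.001
gripper_force: 0.0
t 18.85 pos [ 0.547  -0.1789  0.0681] F [-0.8 -0.3  0.3] w 93.089 g 0.0 q7 1.81
tool delta/0.3: [ 0.0031 -0.0008  0.1837] mm [ -0.9  -0.3 -55.1] x [-1.    -0.002 -0.   ] tilt [0.0003 0.    ]
```

```bash
python3 -m crank '{"twist":[[0,0,0],[0,0,0],[0,0,0],[0,0,0],[0,0,0]],"translation":[[0.002,0,0.05],[0,0,0.06],[0,0,0.05],[0,0,0.023],[0,0,0]],"fingers":[1,1,1,1,1]}' 40
python3 go.py rxl .013
python3 -m crank '{"twist":[[0,0,0],[0,0,0],[0,0,0],[0,0,0],[0,0,0]],"translation":[[0,0,0],[0,0,0],[0,0,0],[0,0,0],[0,0,0]],"fingers":[-1,-1,-1,-1,-1]}' 40
python3 go.py rxl .013
python3 -m crank '{"twist":[[0,0,0],[0,0,0],[0,0,0],[0,0,0],[0,0,0]],"translation":[[0,0,-0.1],[0,0,-0.13],[0,0,-0.1],[0,0,0],[0,0,0]],"fingers":[-1,-1,-1,-1,-1]}'
python3 go.py fxl .1
```

```text
t: 19.48
position: [0.5461, -0.1793, 0.0117]
ee_rot: [-0.001, -0.001, 1.0, 0.0]
force: [-0.6, 0.2, -0.2]
grip_width: 0.999
gripper_force: 0.0
t 19.48 pos [ 0.5461 -0.1793  0.0117] F [-0.6  0.2 -0.2] w 92.908 g 0.0 q7 1.80
tool delta/0.3: [-0.0001  0.0004 -0.0043] mm [0.  0.1 1.3] x [-1.    -0.001  0.001] tilt [-0.0015  0.0004]
t: 20.1
position: [0.5467, -0.1794, 0.0129]
ee_rot: [0.0, -0.001, 1.0, -0.0]
force: [-1.2, -0.3, 3.1]
grip_width: 0.68
gripper_force: 40.0
t 20.10 pos [ 0.5467 -0.1794  0.0129] F [-1.2 -0.3  3.1] w 63.214 g 40.0 q7 1.80
tool delta/0.3: [ 0.0019  0.0008 -0.0003] mm [-0.6  0.3  0.1] x [-1.    -0.001 -0.   ] tilt [ 0.0005 -0.0001]
t: 20.72
position: [0.5455, -0.1792, 0.1104]
ee_rot: [-0.001, -0.001, 1.0, 0.0]
force: [-0.3, -0.5, -1.3]
grip_width: 0.679
gripper_force: 40.0
t 20.73 pos [ 0.5455 -0.1792  0.1104] F [-0.3 -0.5 -1.3] w 63.105 g 40.0 q7 1.81
tool delta/0.3: [ 0.5473 -0.1526  0.0359] mm [-164.2  -46.   -10.4] x [-1.    -0.001  0.002] tilt [-0.0023  0.0005]
```

```bash
python3 -m crank '{"twist":[[0,0,0],[0,0,0],[0,0,0],[0,0,0],[0,0,0],[0,0,0]],"translation":[[0.13,-0.04,0],[0.14,-0.04,0],[0.14,-0.04,0],[0.137,-0.033,0],[0,0,0],[0,0,0]],"fingers":[-1,-1,-1,-1,-1,-1]}' 60
python3 go.py fxl .08
```

```text
t: 21.48
position: [0.3829, -0.2252, 0.1109]
ee_rot: [-0.0, -0.001, 1.0, 0.0]
force: [0.6, 0.4, -1.7]
grip_width: 0.676
gripper_force: 60.0
t 21.48 pos [ 0.3829 -0.2252  0.1109] F [ 0.6  0.4 -1.7] w 62.878 g 60.0 q7 2.00
tool delta/0.3: [0.0051 0.0002 0.103 ] mm [ -1.5   0.1 -30.9] x [-1.    -0.002  0.   ] tilt [-0.0003  0.0007]
```

```bash
python3 -m crank '{"twist":[[0,0,0],[0,0,0],[0,0,0],[0,0,0]],"translation":[[0.003,0,0.05],[0,0,0.05],[0,0,0],[0,0,0]],"fingers":[-1,-1,-1,-1]}' 60
python3 go.py fxl .033
python3 look.py xl f p4
```

```text
t: 21.98
position: [0.3826, -0.2253, 0.0816]
ee_rot: [0.0, -0.001, 1.0, -0.0]
force: [-0.2, -0.3, -0.5]
grip_width: 0.675
gripper_force: 60.0
t 21.98 pos [ 0.3826 -0.2253  0.0816] F [-0.2 -0.3 -0.5] w 62.737 g 60.0 q7 1.99
tool delta/0.3: [0.0042 0.0004 0.162 ] mm [ -1.2   0.1 -48.6] x [-1.    -0.003 -0.001] tilt [ 0.0006 -0.    ]
tcp [ 0.3825 -0.2254  0.0818] scene rim fit [ 0.3737 -0.2281] 14.0 -tcp mm [-8.8 -2.6]
```

View pics/p4.png

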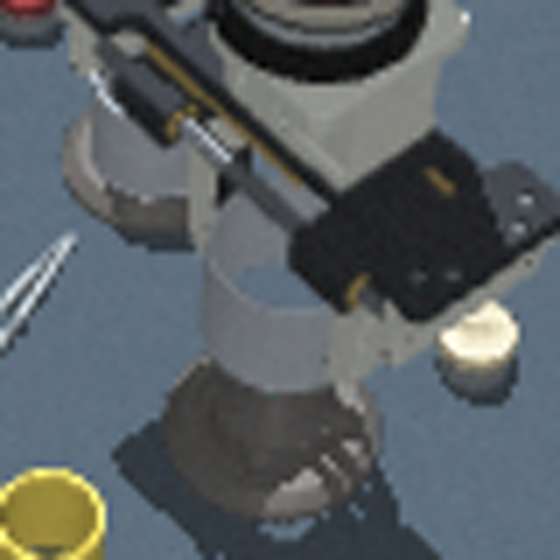

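The XL ring (270,310) is above its former, and the large ring stands seated in the background. Descending.

```bash
python3 -m crank '{"twist":[[0,0,0],[0,0,0],[0,0,0],[0,0,0],[0,0,0]],"translation":[[0.0035,0,0.03],[0,0,0.05],[0,0,0.05],[0,0,0.03],[0,0,0]],"fingers":[-1,-1,-1,-1,-1]}' 60
python3 go.py fxl .023
python3 -m crank '{"twist":[[0,0,0],[0,0,0],[0,0,0.6],[0,0,-0.6],[0,0,0]],"translation":[[0,0,0.01],[0,0,0.01],[0,0,0.008],[0,0,0.008],[0,0,0]],"fingers":[-1,-1,-1,-1,-1]}' 60
python3 go.py fxl .023
python3 -m crank '{"twist":[[0,0,0.6],[0,0,-0.6],[0,0,0]],"translation":[[0,0,0.005],[0,0,0.004],[0,0,0]],"fingers":[-1,-1,-1]}' 60
python3 go.py fxl .023
```

```text
t: 22.65
position: [0.3803, -0.2253, 0.033]
ee_rot: [-0.001, -0.001, 1.0, 0.0]
force: [-0.5, -0.3, -0.6]
grip_width: 0.676
gripper_force: 60.0
t 22.65 pos [ 0.3803 -0.2253  0.033 ] F [-0.5 -0.3 -0.6] w 62.913 g 60.0 q7 1.98
tool delta/0.3: [-0.0037  0.0005  0.0335] mm [  1.1   0.1 -10. ] x [-1.    -0.001  0.001] tilt [-0.0011  0.0006]
t: 23.28
position: [0.3813, -0.2252, 0.0229]
ee_rot: [0.001, -0.001, 1.0, 0.0]
force: [1.8, 1.4, -2.3]
grip_width: 0.674
gripper_force: 60.0
t 23.27 pos [ 0.3813 -0.2252  0.0229] F [ 1.8  1.4 -2.3] w 62.709 g 60.0 q7 1.98
tool delta/0.3: [-0.0001  0.0003 -0.0004] mm [0.  0.1 0.1] x [-1.    -0.001 -0.001] tilt [0.0014 0.0001]
t: 23.65
position: [0.3823, -0.2258, 0.0227]
ee_rot: [0.002, -0.0, 1.0, -0.001]
force: [-0.9, 2.0, 23.4]
grip_width: 0.68
gripper_force: 60.0
t 23.65 pos [ 0.3823 -0.2258  0.0227] F [-0.9  2.  23.4] w 63.209 g 60.0 q7 1.98
tool delta/0.3: [ 0.0032  0.0021 -0.001 ] mm [-1.   0.6  0.3] x [-1.    -0.    -0.004] tilt [ 0.0044 -0.0017]
```

```bash
python3 -m crank '{"twist":[[0,0,0.5],[0,0,-0.5],[0,0,0]],"translation":[[0,0,0.003],[0,0,0],[0,0,0]],"fingers":[-1,-1,-1]}' 60
python3 -m crank '{"twist":[[0,0,0],[0,0,0],[0,0,0],[0,0,0]],"translation":[[0,0,-0.01],[0,0,0],[0,0,0],[0,0,0]],"fingers":[-1,-1,0.9,0.9]}' 60
python3 -m crank '{"twist":[[0,0,0],[0,0,0],[0,0,0],[0,0,0],[0,0,0],[0,0,0]],"translation":[[0,0,0],[0,0,-0.05],[0,0,-0.1],[0,0,-0.13],[0,0,-0.05],[0,0,0]],"fingers":[0.9,0.9,0.9,0.9,0.9,0.9]}' 40
python3 go.py rmedium .12
```

```text
t: 24.02
position: [0.3828, -0.226, 0.0227]
ee_rot: [0.003, 0.0, 1.0, -0.001]
force: [-1.6, 2.9, 32.2]
grip_width: 0.676
gripper_force: 60.0
t: 24.52
position: [0.3796, -0.2258, 0.0217]
ee_rot: [-0.001, -0.0, 1.0, 0.0]
force: [-0.3, 0.1, 0.2]
grip_width: 0.841
gripper_force: 0.0
t: 25.28
position: [0.3808, -0.226, 0.1219]
ee_rot: [0.001, -0.0, 1.0, -0.001]
force: [0.0, -0.5, 0.1]
grip_width: 0.949
gripper_force: 0.0
t 25.27 pos [ 0.3808 -0.226   0.1219] F [ 0.  -0.5  0.1] w 88.276 g 0.0 q7 2.00
tool delta/0.3: [-0.2505 -0.4223  0.0072] mm [  75.2 -126.6   -1.9] x [-1.    -0.001 -0.002] tilt [ 0.0017 -0.0013]
```

Now the medium ring, with narrower fingers to keep clear of the yellow one.

```bash
python3 -m crank '{"twist":[[0,0,0],[0,0,0],[0,0,0],[0,0,0],[0,0,0]],"translation":[[-0.083,-0.14,0],[-0.083,-0.14,0],[-0.082,-0.141,0],[0,0,0],[0,0,0]],"fingers":[0.45,0.45,0.45,0.45,0.45]}' 40
python3 go.py rmedium .065
```

```text
t: 25.9
position: [0.4539, -0.3504, 0.1195]
ee_rot: [-0.002, -0.001, 1.0, 0.001]
force: [0.4, -0.4, 0.5]
grip_width: 0.729
gripper_force: 0.0
t 25.90 pos [ 0.4539 -0.3504  0.1195] F [ 0.4 -0.4  0.5] w 67.762 g 0.0 q7 2.14
tool delta/0.3: [-0.0078 -0.0079  0.1816] mm [  2.2  -2.2 -54.5] x [-1.    -0.001  0.003] tilt [-0.0032  0.0027]
```

```bash
python3 -m crank '{"twist":[[0,0,0],[0,0,0],[0,0,0],[0,0,0]],"translation":[[-0.005,-0.004,0.09],[0,0,0.09],[0,0,0],[0,0,0]],"fingers":[0.45,0.45,0.45,0.45]}' 40
python3 go.py rmedium .013
python3 look.py medium r p5
```

```text
t: 26.4
position: [0.4568, -0.3523, 0.0678]
ee_rot: [0.0, -0.001, 1.0, -0.0]
force: [0.1, 0.1, 0.1]
grip_width: 0.728
gripper_force: 0.0
t 26.40 pos [ 0.4568 -0.3523  0.0678] F [0.1 0.1 0.1] w 67.748 g 0.0 q7 2.13
tool delta/0.3: [ 0.0025 -0.0011  0.1828] mm [ -0.7  -0.3 -54.8] x [-1.    -0.002 -0.   ] tilt [ 0.0004 -0.    ]
tcp [ 0.4571 -0.3527  0.0682] scene rim fit [ 0.4633 -0.3445] 35.0 -tcp mm [6.2 8.2]
```

View pics/p5.png

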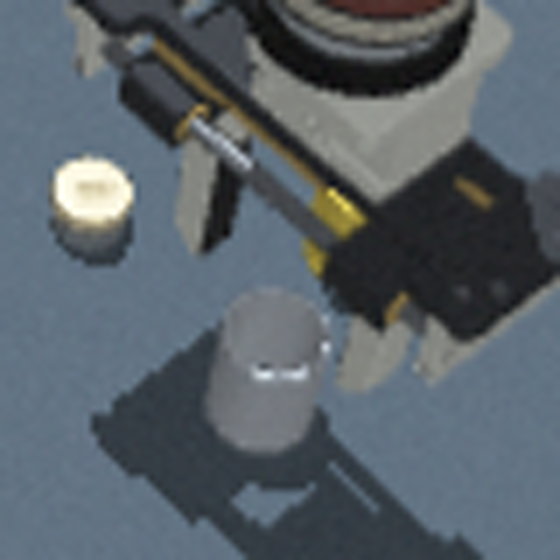

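The steel medium ring stands free at (268,370), between the fingers. The yellow one is behind it at (335,225), so I'll check that the finger clears it.

```bash
python3 -c "
from h import *
f=np.load('pics/top0.npy',allow_pickle=True).item()
print(unproj(f,np.array([592,216])*.7,.05))"
```

```text
[ 0.53879424 -0.32611117  0.05      ]
```

Its near edge is 60 mm beyond the fingers in x, so it is clear.

```bash
python3 -m crank '{"twist":[[0,0,0],[0,0,0],[0,0,0],[0,0,0],[0,0,0]],"translation":[[0.002,-0.001,0.05],[0,0,0.06],[0,0,0.05],[0,0,0.021],[0,0,0]],"fingers":[0.45,0.45,0.45,0.45,0.45]}' 40
python3 go.py rmedium .013
python3 -m crank '{"twist":[[0,0,0],[0,0,0],[0,0,0],[0,0,0],[0,0,0]],"translation":[[0,0,0],[0,0,0],[0,0,0],[0,0,0],[0,0,0]],"fingers":[-1,-1,-1,-1,-1]}' 40
python3 go.py rmedium .013
python3 -m crank '{"twist":[[0,0,0],[0,0,0],[0,0,0],[0,0,0],[0,0,0]],"translation":[[0,0,-0.1],[0,0,-0.13],[0,0,-0.1],[0,0,0],[0,0,0]],"fingers":[-1,-1,-1,-1,-1]}'
python3 go.py fmedium .11
```

```text
t: 27.08
position: [0.4557, -0.353, 0.0121]
ee_rot: [-0.001, -0.001, 1.0, 0.0]
force: [0.4, -0.2, 0.3]
grip_width: 0.728
gripper_force: 0.0
t 27.07 pos [ 0.4557 -0.353   0.0121] F [ 0.4 -0.2  0.3] w 67.727 g 0.0 q7 2.12
tool delta/0.3: [-0.0012  0.0011 -0.0031] mm [0.4 0.3 0.9] x [-1.    -0.001  0.001] tilt [-0.0011  0.0008]
t: 27.7
position: [0.4562, -0.3533, 0.0133]
ee_rot: [0.0, -0.001, 1.0, -0.0]
force: [-0.9, -0.1, 3.5]
grip_width: 0.43
gripper_force: 40.0
t 27.70 pos [ 0.4562 -0.3533  0.0133] F [-0.9 -0.1  3.5] w 39.972 g 40.0 q7 2.12
tool delta/0.3: [0.0005 0.0022 0.0009] mm [-0.1  0.7 -0.3] x [-1.    -0.001 -0.   ] tilt [ 0.0004 -0.0003]
t: 28.32
position: [0.4551, -0.3527, 0.1107]
ee_rot: [-0.001, -0.001, 1.0, 0.001]
force: [-0.3, -0.3, -1.2]
grip_width: 0.43
gripper_force: 40.0
t 28.32 pos [ 0.4551 -0.3527  0.1107] F [-0.3 -0.3 -1.2] w 40.021 g 40.0 q7 2.14
tool delta/0.3: [-0.2475  1.7573  0.0042] mm [ 73.6 527.3  -0.7] x [-1.    -0.001  0.002] tilt [-0.002   0.0013]
```

```bash
python3 -m crank '{"twist":[[0,0,0],[0,0,0],[0,0,0],[0,0,0],[0,0,0],[0,0,0],[0,0,0],[0,0,0],[0,0,0],[0,0,0]],"translation":[[-0.02,0.16,0],[-0.023,0.16,0],[-0.023,0.16,0],[-0.023,0.16,0],[-0.023,0.16,0],[-0.023,0.16,0],[-0.023,0.16,0],[-0.023,0.16,0],[-0.023,0.16,0],[-0.023,0.16,0]],"fingers":[-1,-1,-1,-1,-1,-1,-1,-1,-1,-1]}'
python3 -m crank '{"twist":[[0,0,0],[0,0,0],[0,0,0]],"translation":[[-0.02,0.15,0],[0,0,0],[0,0,0]],"fingers":[-1,-1,-1]}' 60
python3 go.py fmedium .08
```

```text
t: 29.58
position: [0.5225, 0.1281, 0.11]
ee_rot: [-0.002, -0.001, 1.0, -0.001]
force: [1.0, 0.6, -0.1]
grip_width: 0.428
gripper_force: 40.0
t: 29.95
position: [0.5284, 0.1707, 0.1103]
ee_rot: [-0.002, -0.001, 1.0, -0.001]
force: [0.5, -1.6, -0.5]
grip_width: 0.429
gripper_force: 60.0
t 29.95 pos [0.5284 0.1707 0.1103] F [ 0.5 -1.6 -0.5] w 39.858 g 60.0 q7 1.21
tool delta/0.3: [-0.0015  0.0132  0.101 ] mm [  0.3   3.9 -30.3] x [-1.    -0.001  0.003] tilt [-0.0032 -0.0022]
```

```bash
python3 -m crank '{"twist":[[0,0,0],[0,0,0],[0,0,0],[0,0,0]],"translation":[[0,0.011,0.05],[0,0,0.05],[0,0,0],[0,0,0]],"fingers":[-1,-1,-1,-1]}' 60
python3 go.py fmedium .033
python3 look.py medium f p6
```

```text
t: 30.45
position: [0.5295, 0.1748, 0.0817]
ee_rot: [-0.0, -0.0, 1.0, -0.0]
force: [-0.2, -0.6, -0.8]
grip_width: 0.43
gripper_force: 60.0
t 30.45 pos [0.5295 0.1748 0.0817] F [-0.2 -0.6 -0.8] w 39.977 g 60.0 q7 1.20
tool delta/0.3: [ 0.0025 -0.0006  0.1622] mm [ -0.8  -0.2 -48.7] x [-1.    -0.001  0.   ] tilt [-0.0002 -0.0002]
tcp [0.5297 0.175  0.082 ] scene rim fit [0.5312 0.1704] 15.0 -tcp mm [ 1.5 -4.6]
```

View pics/p6.png

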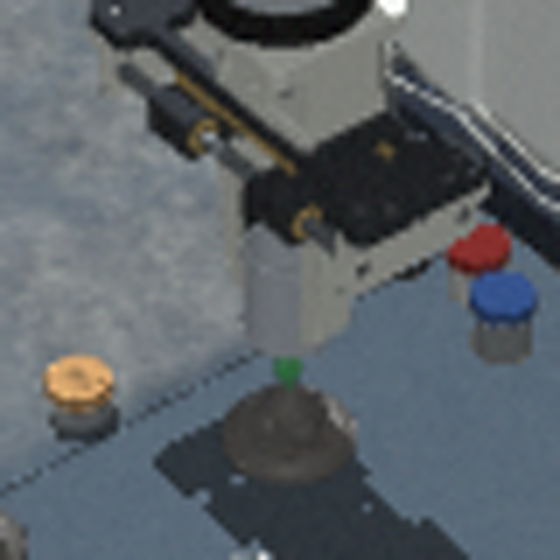

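The ring (275,300) is above the medium former (290,432), with the same offset as the earlier placings. Descending.

```bash
python3 -m crank '{"twist":[[0,0,0],[0,0,0],[0,0,0],[0,0,0],[0,0,0]],"translation":[[0.0015,0,0.03],[0,0,0.05],[0,0,0.05],[0,0,0.03],[0,0,0]],"fingers":[-1,-1,-1,-1,-1]}' 60
python3 go.py fmedium .023
python3 -m crank '{"twist":[[0,0,0],[0,0,0],[0,0,0.6],[0,0,-0.6],[0,0,0]],"translation":[[0,0,0.01],[0,0,0.01],[0,0,0.008],[0,0,0.008],[0,0,0]],"fingers":[-1,-1,-1,-1,-1]}' 60
python3 go.py fmedium .023
python3 -m crank '{"twist":[[0,0,0.6],[0,0,-0.6],[0,0,0]],"translation":[[0,0,0.005],[0,0,0.004],[0,0,0]],"fingers":[-1,-1,-1]}' 60
python3 go.py fmedium .023
```

```text
t: 31.12
position: [0.5285, 0.175, 0.0328]
ee_rot: [-0.001, -0.001, 1.0, -0.0]
force: [0.2, -0.1, 0.7]
grip_width: 0.426
gripper_force: 60.0
t 31.12 pos [0.5285 0.175  0.0328] F [ 0.2 -0.1  0.7] w 39.620 g 60.0 q7 1.20
tool delta/0.3: [-0.0008 -0.0012  0.0326] mm [ 0.2 -0.4 -9.8] x [-1.    -0.001  0.002] tilt [-0.0017 -0.0007]
t: 31.75
position: [0.5292, 0.1754, 0.0233]
ee_rot: [0.0, -0.0, 1.0, 0.0]
force: [0.6, -0.9, -0.4]
grip_width: 0.429
gripper_force: 60.0
t 31.75 pos [0.5292 0.1754 0.0233] F [ 0.6 -0.9 -0.4] w 39.907 g 60.0 q7 1.20
tool delta/0.3: [ 0.0016 -0.0025  0.0009] mm [-0.5 -0.7 -0.3] x [-1.    -0.001 -0.001] tilt [0.0006 0.0005]
t: 32.12
position: [0.5301, 0.1759, 0.0232]
ee_rot: [0.001, -0.0, 1.0, 0.001]
force: [-2.3, -0.9, 15.1]
grip_width: 0.425
gripper_force: 60.0
t 32.12 pos [0.5301 0.1759 0.0232] F [-2.3 -0.9 15.1] w 39.496 g 60.0 q7 1.20
tool delta/0.3: [ 0.0045 -0.0041  0.0006] mm [-1.3 -1.2 -0.2] x [-1.    -0.    -0.003] tilt [0.0029 0.0015]
```

Push to above 30 N, release, and retreat clear of the cameras' view.

```bash
python3 -m crank '{"twist":[[0,0,0.5],[0,0,-0.5],[0,0,0]],"translation":[[0,0,0.006],[0,0,0],[0,0,0]],"fingers":[-1,-1,-1]}' 60
python3 -m crank '{"twist":[[0,0,0],[0,0,0],[0,0,0],[0,0,0]],"translation":[[0,0,-0.012],[0,0,0],[0,0,0],[0,0,0]],"fingers":[-1,-1,0.45,0.45]}' 60
python3 -m crank '{"twist":[[0,0,0],[0,0,0],[0,0,0],[0,0,0],[0,0,0],[0,0,0],[0,0,0],[0,0,0],[0,0,0]],"translation":[[0,0,0],[0,0,-0.05],[0,0,-0.1],[0,0,-0.15],[0,0,-0.15],[0,0,-0.1],[0.08,0.15,0],[0.08,0.15,0],[0.08,0.15,0]],"fingers":[0.45,0.45,0.45,0.45,0.45,0.45,0.45,0.45,0.45]}' 40
python3 -m crank '{"twist":[[0,0,0],[0,0,0],[0,0,0],[0,0,0],[0,0,0],[0,0,0],[0,0,0],[0,0,0]],"translation":[[0.12,0.15,0],[0.12,0.15,0],[0.12,0.15,0],[0.12,0.15,0],[0.12,0.15,0],[0.12,0.15,0],[0.12,0.15,0],[0,0,0]],"fingers":[0.45,0.45,0.45,0.45,0.45,0.45,0.45,0.45]}' 40
cat > chk.py <<'E'
from h import *; from cell import cams; import json
T=json.load(open("T.json"));F={n:cams.grab_frame(n) for n in("top","scene")};cols=[]
for n in D:
    col=[]
    for c in F:
        f=F[c];d=T["f"+n]; o=[(z,)+fitring([f],n,*d,z=z/1000) for z in(60,64,68)]
        print(n,c,[(z,((q-d)*1000).round(1).tolist(),round(float(s))) for z,q,s in o])
        u=proj(f,[[*d,.03]])[0].astype(int);h=25
        t=cv2.resize(f["pixels"][u[1]-h:u[1]+h,u[0]-h:u[0]+h,::-1],(200,200),interpolation=cv2.INTER_CUBIC)
        col.append(t)
    cols.append(np.vstack(col))
cv2.imwrite("pics/fin.png",np.hstack(cols))
cv2.imwrite("pics/fins.png",cv2.resize(F["scene"]["pixels"][:,:,::-1],(800,600),interpolation=cv2.INTER_CUBIC))
E
python3 chk.py
```

```text
t: 32.5
position: [0.5307, 0.1761, 0.0231]
ee_rot: [0.002, 0.0, 1.0, 0.001]
force: [-4.4, -1.4, 25.6]
grip_width: 0.426
gripper_force: 60.0
t: 33.0
position: [0.5288, 0.175, 0.0217]
ee_rot: [-0.0, -0.0, 1.0, -0.0]
force: [-0.6, -0.6, -0.4]
grip_width: 0.594
gripper_force: 0.0
t: 34.12
position: [0.4562, 0.3113, 0.1884]
ee_rot: [0.001, -0.0, 1.0, 0.0]
force: [0.4, 1.0, 0.6]
grip_width: 0.723
gripper_force: 0.0
t: 35.12
position: [0.1972, 0.6286, 0.1875]
ee_rot: [-0.002, -0.006, 1.0, 0.002]
force: [0.6, -0.8, -0.9]
grip_width: 0.727
gripper_force: 0.0
small top [(60, [0.9, 1.2], 83), (64, [0.4, 0.4], 83), (68, [-0.1, -0.3], 83)]
small scene [(60, [-0.6, -0.1], 97), (64, [-2.7, -3.6], 97), (68, [-4.7, -7.0], 96)]
medium top [(60, [1.1, 1.3], 85), (64, [-0.1, 0.7], 84), (68, [-1.1, -0.0], 84)]
medium scene [(60, [0.0, -0.3], 89), (64, [-2.5, -3.7], 88), (68, [-5.2, -7.1], 87)]
large top [(60, [0.7, 0.2], 89), (64, [-0.0, 0.7], 88), (68, [-0.7, 0.9], 87)]
large scene [(60, [-0.5, -1.3], 135), (64, [-2.8, -3.8], 134), (68, [-5.1, -6.2], 133)]
xl top [(60, [0.4, 0.8], 87), (64, [-0.2, 1.7], 86), (68, [-0.6, 2.5], 85)]
xl scene [(60, [-0.9, -0.9], 171), (64, [-2.9, -3.0], 169), (68, [-5.1, -5.0], 166)]
```

View pics/fin.png

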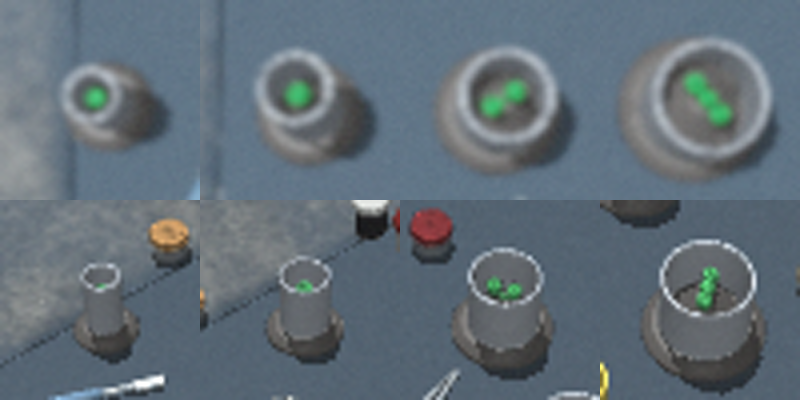

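View pics/fins.png

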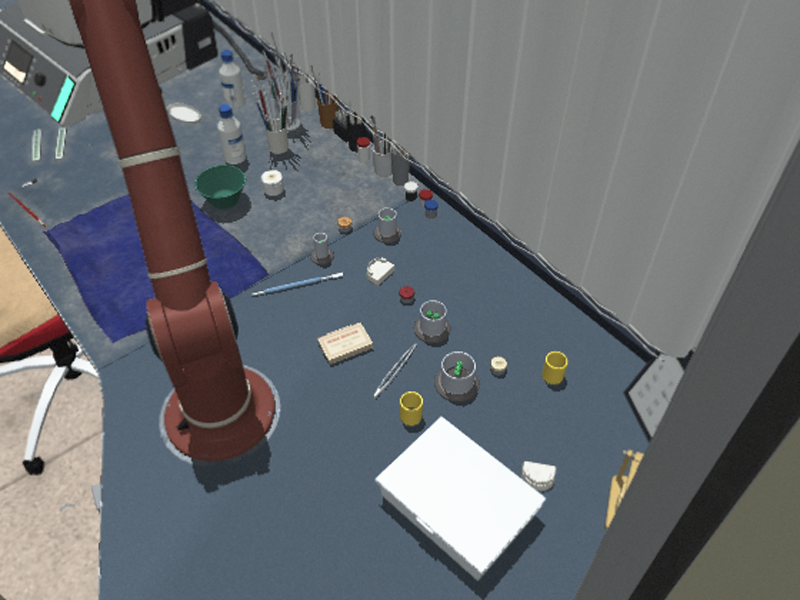

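All four rings stand on their formers with wax inside. With the rims taken at z=60 mm the two cameras differ by only their usual offset, and the TCP rose 9.6–9.8 mm from pick to seat on every ring. Both yellow look-alikes are untouched, so I'm handing in.

```bash
python3 -c "
from cell import ctrl
print(ctrl.finish_job())"
```

```text
the job is handed in; nothing more can be done
None
```

All four casting rings sit on their own formers, pressed home, level in the pictures and standing free; the job is handed in at about 35 s of the 112 s allowed.

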